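# Open the coupler canister

### The arm

A 6-joint arm with a two-finger parallel gripper is mounted at the origin on the work surface. World frame = base frame: x ahead of the robot, y to its left, z up, the work surface at z = 0. Lengths are in mm, angles in degrees, forces in N, time in s.
With the tool pointing down it reaches from about 300 to 850 mm from the base axis. Payload 4.2 kg.
Tool frame: the origin (TCP) lies midway between the tips of the shut fingers; the grasp point (between the pads) lies 19 mm behind it (env.tcp_to_grasp is the distance from the TCP to the grasp point, in mm); z points along the fingers, x is the direction in which the jaws open and shut, and the axes are right-handed (so a half turn about z gives the same grasp; the last joint's range is limited). The gripper opens to 91 mm and grips with 3 to 60 N. Pads are 32 mm wide; open, the fingers measure 118 mm over their backs; the gripper's body (76 mm by 178 mm) begins 60 mm behind the grasp point.
Start: joints at [73.682, 18.312, 89.639, -0, 72.044, -1.146], TCP at [150.489, 554.974, 213.976] pointing down, gripper open.
Joint ranges: [-177.97, 177.97], [-48.28, 115.42], [12.27, 149.76], [-77.06, 257.06], [2.81, 150.46], [-146.56, 146.56]. Speed limits (degrees/s): [147.25, 147.25, 180, 180, 180, 180].

### API

Orientations are given as [roll, pitch, yaw] about the fixed x, y, z axes, in that order (R = Rz(yaw) Ry(pitch) Rx(roll)).
In Python, from workcell import env gives the robot as it stands.
- The arm moves only by the tool drive_tool, never from a script. Its argument "motion" is a list of rows, each a list of 2 entries, a list of its own where there are three numbers: the shift along the world's x, y, z in m, then the turn, a rotation vector about the world's x, y, z in rad. In form: [[[dx, dy, dz], [wx, wy, wz]], ...]. A call has exactly 10 rows; each row shifts and turns the commanded pose from where the row before left it; what a row does not reach is not made up. A row lasts 1/12 s, in which the tool goes at most 41.7 mm and 7.16 degrees, less where a joint would pass 70% of its speed; a pose out of reach is approached as far as the arm can. A call is refused whole if a number of a shift passes 0.0417 or a number of a turn 0.125, either way. A call with a gripper value outside its range is refused whole. "claw" is the opening, from 0 (shut) to 1 (fully open), set as the call begins (left out, the last holds). The fingers move at their own pace and stop on an object; "force" is the grip in N (left out, the last holds). Time passes only in rows, so rows that do not move let the fingers close, or fill a call up. It gives the time, the measured TCP pose, the force and the opening at its end, in the units of the state.
- env.state(): the state, without advancing time (a new reading comes with each control period).
- env.grab_frame(name): name is "scene" or "side" or "wrist"; returns the picture (400x640x3 uint8, red, green, blue); there is no depth.
- env.camera_params(name): a dict with "fov_y" (degrees; the focal length in pixels is half the picture's height over the tangent of half this angle, whatever the lens; pixels are square), "cx", "cy" (the principal point, pixels), "pose" (4x4, takes a point from camera to world coordinates). Camera axes: x right, y down, z forward; pixel columns grow to the right and rows downward; lengths in mm; the calibration is good to about 2 mm. A picture is of the moment at which its call begins: read the wrist's pose just before it. camera_params takes no time and is no camera call; for the wrist camera it gives the pose at the moment of the call.
- env.job_done(): hands the job in, once; it reports no verdict.
The state is a dict: "time_s": time; "qpos": joint angles; "qvel": joint speeds; "effort": joint torques, N m; "ee_pos": TCP position; "ee_rot": TCP orientation; "force": force on the tool from outside, world axes, zero at the start; "torque": the same for the moment, N m; "gripper_width": finger opening in mm.
Only numpy, scipy, OpenCV 4.12 (cv2) and the standard library are available. Lean on these libraries where they do the work, as an engineer would, in place of code of your own. Each camera call takes 0.05 s, during which the arm holds its last target.

### The job

Open the bare aluminium canister of spare couplers: lift its loose lid off by the black knob and set it down gently, knob up, wholly on the round cork pad, then let go. Leave the canister standing where it is, and leave the red canister closed and undisturbed.

Things in the scene. Friction and masses are not known exactly. Their poses are not given: they have to be found in the camera images.
- coupler_lid: Round loose aluminium lid, about 110 g, lying unlatched on the aluminium canister. Origin: centre of its underside, z up. From there up: plug 72 mm in diameter (z 0 to 8 mm) hanging in the mouth with 5 mm play all round; disc 96 mm in diameter (z 8 to 13); upright black cylindrical knob, 24 mm in diameter (z 13 to 47). Set down, it stands level on its plug.
- coupler_canister: Bare aluminium canister, 90 mm in diameter, 70 mm high, wall 4 mm, 0.6 kg, standing loose on the green mat, with couplers on its floor. Origin: centre of its underside, z up; the closed lid's origin is 62 mm above it. Stands left, middle or right, in a row with the red canister and the cork pad in any order.
- cork_pad: Round cork pad, 144 mm in diameter, 6 mm thick, fixed flat on the green cutting mat. Origin: centre of its underside, z up; its top is 6 mm above the origin.
- pin_lid: Lid with a white knob on the red-painted canister, same shape and sizes and origin as the coupler lid. It and the red canister under it are to be left alone.
Mind the look-alikes: they are no part of the job. Leave any purple look-alike of the coupler_lid alone.

How it is judged (in metres and radians):
On the way:
1. the aluminium lid is held by its knob (gripped at its middle), clear above its canister (z of coupler_lid in the frame of coupler_canister above 0.075 m and contact force between the fingers and coupler_lid above 0.5 N and horizontal distance between the grasp point and coupler_lid below 0.03 m), for 0.1 s.
At the end, for the whole second after the job is handed in: Aluminium lid released and at rest on the cork pad, knob up, level within 10 degrees, its centre within 25 mm of the pad's centre (disc wholly over the pad); aluminium canister upright within 10 degrees and within 40 mm of its start; red canister's lid within 25 mm of its start (horizontal distance between coupler_lid and cork_pad below 0.025 m and z of coupler_lid in the frame of cork_pad between 0.002 and 0.011 m and angle between each of coupler_lid, coupler_canister's own z axis and vertical below 0.17 rad and linear speed of coupler_lid below 0.02 m/s and contact force between the fingers and coupler_lid below 0.1 N and distance of coupler_canister from where it was at the start of the episode below 0.04 m and distance of pin_lid from where it was at the start of the episode below 0.025 m); the robot touches nothing.
It fails at once if the red canister's lid is moved by more than 25 mm (distance of pin_lid from where it was at the start of the episode above 0.025 m).
It fails at once if the aluminium lid is dropped or thrown (moves faster than 0.6 m/s with no finger on it: a fall of about 18 mm) (linear speed of coupler_lid above 0.6 m/s and contact force between the fingers and coupler_lid below 0.1 N).
It also fails if it takes over 48 s, if anything falls off the work surface, if the arm or the gripper's body presses on something with over 40 N, if the wrist force passes 120 N, or if a joint passes its speed limit or range.

## Working session

There is one attempt and no reset: what is moved stays moved. The work goes in short steps, Python scripts to look and compute and a tool call to move; the robot and the scene stay as the last step left them, time stands still between calls to the robot, and variables do not carry over. Pictures are saved under pics/ and viewed, and the job is handed in when it is done.

Besides the shell and the picture viewer there is one more tool, called after "Request:" as name(argument=value, ...) on one line, values as JSON. drive_tool: Moves the arm, as the interface text tells. Its arguments: {"type":"object","properties":{"motion":{"type":"array","items":{"type":"array"}},"claw":{"type":"number"},"force":{"type":"number"}},"required":["motion"]}

```bash
mkdir -p pics; ls; python3 - <<'E'
from workcell import env
import cv2
s=env.state();print({k:s[k] for k in('time_s','ee_pos','ee_rot','force','gripper_width')})
for n in('scene','side','wrist'):
    p=env.camera_params(n);print(n,p)
    cv2.imwrite(f'pics/{n}0.png',env.grab_frame(n)[:,:,::-1])
E
```

```text
pics
{'time_s': 0.0, 'ee_pos': array([150.35551074, 554.49444944, 213.14448497]), 'ee_rot': array([-1.79999597e+02,  9.69031188e-02,  7.48278992e+01]), 'force': array([-0.34890918,  0.23333702,  0.41942649]), 'gripper_width': 91.29386983379678}
scene {'fov_y': 54.89112631676048, 'cx': 319.4238803391842, 'cy': 200.16144905512616, 'pose': array([[ 2.79399621e-03,  7.34581483e-01, -6.78514729e-01,
         1.08307445e+03],
       [ 9.99991047e-01,  1.03839633e-04,  4.23019537e-03,
         1.69890465e+01],
       [ 3.17787991e-03, -6.78520474e-01, -7.34574617e-01,
         8.17662729e+02],
       [ 0.00000000e+00,  0.00000000e+00,  0.00000000e+00,
         1.00000000e+00]])}
side {'fov_y': 46.13866016745058, 'cx': 318.53048835357333, 'cy': 205.1351201060454, 'pose': array([[ 9.99407425e-01, -2.61891049e-02,  2.23367542e-02,
         3.82578049e+02],
       [-3.35805351e-02, -5.99313250e-01,  7.99809963e-01,
        -8.92320953e+02],
       [-7.55959425e-03, -8.00086095e-01, -5.99837556e-01,
         7.45406733e+02],
       [ 0.00000000e+00,  0.00000000e+00,  0.00000000e+00,
         1.00000000e+00]])}
wrist {'fov_y': 70.92597794779209, 'cx': 318.6382371476556, 'cy': 197.62715154805443, 'pose': array([[ 2.60117282e-01,  9.30427633e-01,  2.58153869e-01,
         7.68133562e+01],
       [ 9.65576930e-01, -2.50527164e-01, -6.99809392e-02,
         5.75219216e+02],
       [-4.37642889e-04,  2.67470672e-01, -9.63565902e-01,
         3.83215941e+02],
       [ 0.00000000e+00,  0.00000000e+00,  0.00000000e+00,
         1.00000000e+00]])}
```

View pics/scene0.png

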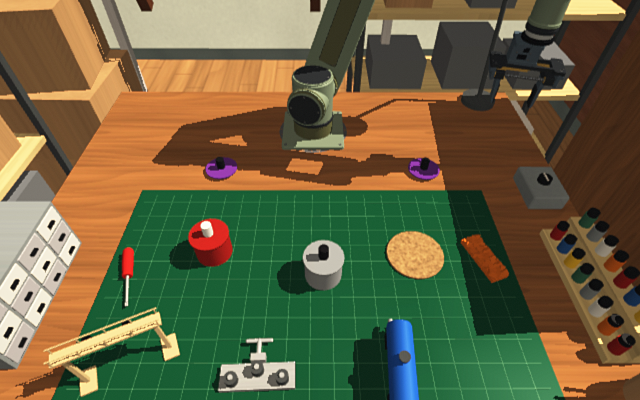

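View pics/side0.png

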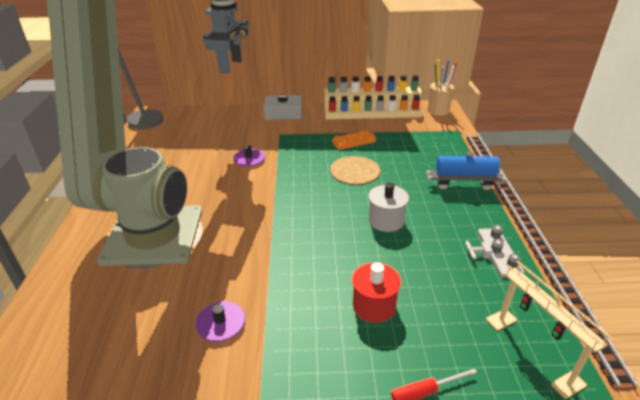

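View pics/wrist0.png

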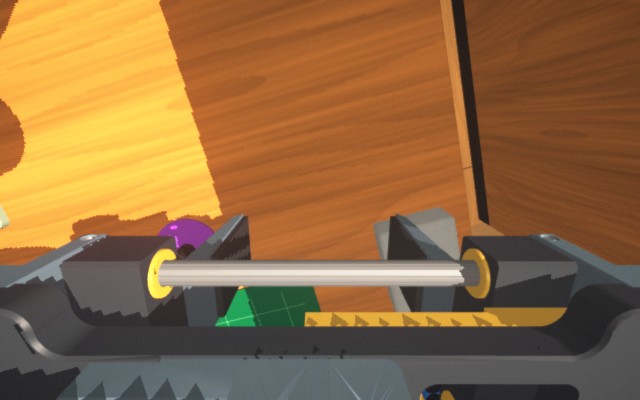

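The scene view shows the aluminium canister in the middle (323,265) with its black knob at (323,250). The red canister is at (210,243) and the cork pad at (415,255). Next I'll enlarge crops from both fixed cameras.

```bash
python3 - <<'E'
import cv2,numpy as np
a=cv2.imread('pics/scene0.png');b=cv2.imread('pics/side0.png')
c1=cv2.resize(a[225:305,290:450],None,fx=5,fy=5,interpolation=cv2.INTER_CUBIC)
c2=cv2.resize(b[145:235,320:440],None,fx=6,fy=6,interpolation=cv2.INTER_CUBIC)
cv2.imwrite('pics/c1.png',c1);cv2.imwrite('pics/c2.png',c2)
E
```

```text
(no output)
```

View pics/c1.png

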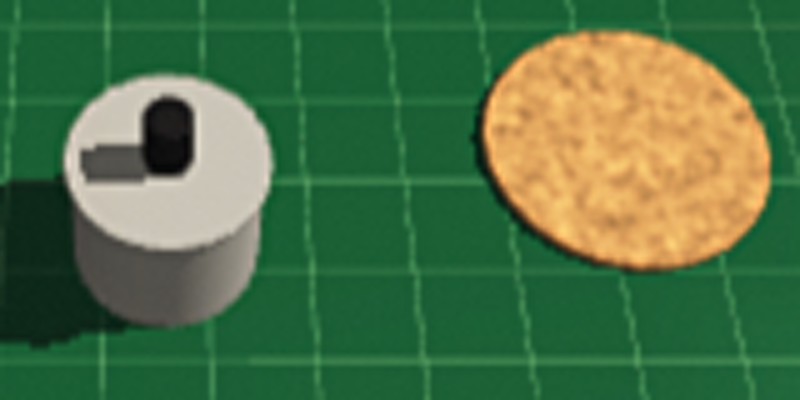

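View pics/c2.png

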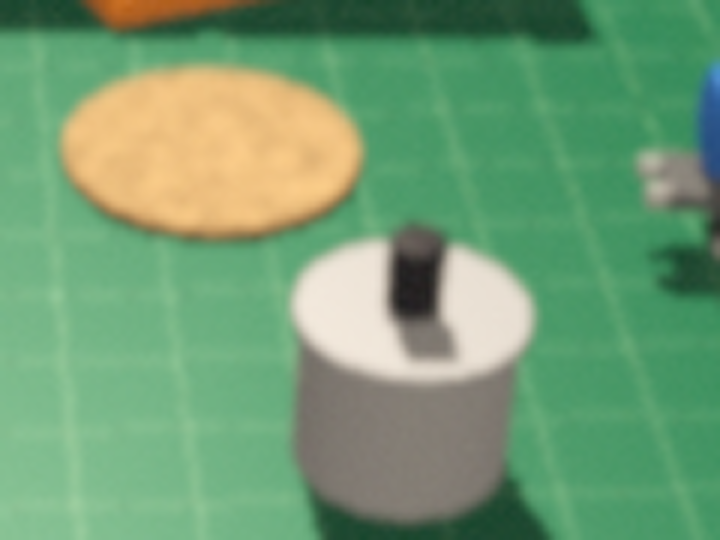

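The crops show the lid disc ellipse at scene (323.8,257.3) and side (388.8,196.7). The pad ellipse is at scene (415.2,255) and side (355.3,169.9).

```bash
cat > h.py <<'E'
import numpy as np
from scipy.optimize import least_squares
def proj(p,P):
    P=np.atleast_2d(P);T=np.linalg.inv(p['pose']);q=P@T[:3,:3].T+T[:3,3]
    f=200/np.tan(np.radians(p['fov_y']/2))
    return np.c_[p['cx']+f*q[:,0]/q[:,2],p['cy']+f*q[:,1]/q[:,2]]
def tri(obs):
    r=lambda X:np.concatenate([proj(p,X)[0]-uv for p,uv in obs])
    s=least_squares(r,[450,0,50.]);return s.x,s.fun
def circ(obs,R):
    # obs: p,(u0,u1,v0,v1) bbox of circle in image
    t=np.linspace(0,2*np.pi,361)
    def r(X):
        o=[]
        for p,b in obs:
            q=proj(p,np.c_[X[0]+R*np.cos(t),X[1]+R*np.sin(t),0*t+X[2]])
            o+=[q[:,0].min()-b[0],q[:,0].max()-b[1],q[:,1].min()-b[2],q[:,1].max()-b[3]]
        return np.array(o)
    s=least_squares(r,[450,0,50.]);return s.x,s.fun
E
python3 - <<'E'
from workcell import env
from h import *
np.set_printoptions(precision=2,suppress=True)
S=env.camera_params('scene');D=env.camera_params('side')
c1=lambda a:np.array([290+a[0]/5-.4,290+a[1]/5-.4,225+a[2]/5-.4,225+a[3]/5-.4])
c2=lambda a:np.array([320+a[0]/6-.4,320+a[1]/6-.4,145+a[2]/6-.4,145+a[3]/6-.4])
print('disc top',*circ([(S,c1([65,273,74,249])),(D,c2([291,535,238,382]))],48))
print('pad top',*circ([(S,c1([482,771,30,270])),(D,c2([61,363,65,236]))],72))
print('knobtop',*tri([(S,np.array([290+168.5/5-.4,225+110/5-.4])),(D,np.array([320+418/6-.4,145+240/6-.4]))]))
E
```

```text
disc top [577.29  29.17  78.14] [-0.38 -0.25  0.56  0.4  -0.   -0.86  0.06 -0.87]
pad top [520.94 262.08   8.66] [-0.15 -0.34  0.77 -0.04  0.11 -0.65  0.57 -1.31]
knobtop [575.87  28.29 112.73] [-0.46  0.79 -0.71 -0.68]
```

Request:
drive_tool(motion=[[[0.019,-0.0145,0],[0,0,0]],[[0.019,-0.0145,0],[0,0,0]],[[0.019,-0.0145,0],[0,0,0]],[[0.019,-0.0145,0],[0,0,0]],[[0.019,-0.0145,0],[0,0,0]],[[0.019,-0.0145,0],[0,0,0]],[[0.019,-0.0145,0],[0,0,0]],[[0.019,-0.0145,0],[0,0,0]],[[0.019,-0.0145,0],[0,0,0]],[[0.019,-0.0145,0],[0,0,0]]], claw=1)

```text
time_s: 0.98
ee_pos: [341.2, 409.0, 213.7]
ee_rot: [-180.0, 0.0, 74.8]
force: [0.1, 0.3, -0.4]
gripper_width: 91.0
```

Request:
drive_tool(motion=[[[0.02,-0.0145,0],[0,0,0]],[[0.02,-0.0145,0],[0,0,0]],[[0.02,-0.0145,0],[0,0,0]],[[0.02,-0.0145,0],[0,0,0]],[[0.02,-0.0145,0],[0,0,0]],[[0.02,-0.0145,0],[0,0,0]],[[0.02,-0.0145,0],[0,0,0]],[[0.02,-0.0145,0],[0,0,0]],[[0.02,-0.0145,0],[0,0,0]],[[0,0,0],[0,0,0]]])

```text
time_s: 1.82
ee_pos: [523.6, 276.9, 213.3]
ee_rot: [179.9, 0.1, 74.6]
force: [0.4, 1.0, -0.4]
gripper_width: 91.0
```

```bash
cat > snap.py <<'E'
import sys,cv2,json
from workcell import env
n,f=sys.argv[1:]
s=env.state();print(s['time_s'],s['ee_pos'],s['ee_rot'],s['qpos'],s['force'],s['gripper_width'])
p=env.camera_params(n);json.dump({k:(v.tolist() if hasattr(v,'tolist') else v) for k,v in p.items()},open(f'pics/{f}.json','w'))
cv2.imwrite(f'pics/{f}.png',env.grab_frame(n)[:,:,::-1])
E
python3 snap.py wrist w1
```

```text
1.8167 [523.64027451 276.90978479 213.32704541] [1.79893285e+02 5.92999104e-02 7.46354613e+01] [ 26.82373726  19.88484681  87.38027746  -0.12108487  72.69566617
 -47.77580245] [ 0.3871934   0.97032376 -0.3640336 ] 90.96953275371928
```

View pics/w1.png

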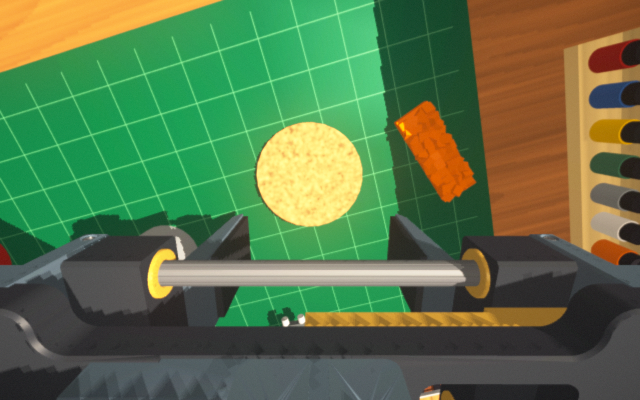

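The whole pad is in view: columns 256–363, rows 121–227. I'll combine this with the other two views.

```bash
cat > pad.py <<'E'
import json,cv2
from h import *
L=lambda f:{k:(np.array(v) if k=='pose' else v) for k,v in json.load(open(f'pics/{f}.json')).items()}
E
python3 - <<'E'
from workcell import env
from pad import *
np.set_printoptions(precision=2,suppress=True)
S=env.camera_params('scene');D=env.camera_params('side');W=L('w1')
c1=lambda a:np.array([290+a[0]/5-.4,290+a[1]/5-.4,225+a[2]/5-.4,225+a[3]/5-.4])
c2=lambda a:np.array([320+a[0]/6-.4,320+a[1]/6-.4,145+a[2]/6-.4,145+a[3]/6-.4])
w=np.array([256,363,121,227.])
im=cv2.imread('pics/w1.png')
h=cv2.cvtColor(im,cv2.COLOR_BGR2HSV);m=((h[...,0]<35)).astype(np.uint8)
m[:, :235]=0;m[:,380:]=0;m[:105]=0;m[235:]=0
n,l,st,c=cv2.connectedComponentsWithStats(m);print(st[1:],c[1:])
print('pad w',*circ([(W,w)],72))
print('pad W+D',*circ([(W,w),(D,c2([61,363,65,236]))],72))
print('pad W+S',*circ([(S,c1([482,771,30,270])),(W,w)],72))
print('pad all',*circ([(S,c1([482,771,30,270])),(D,c2([61,363,65,236])),(W,w)],72))
E
```

```text
[[ 256  122  107  105 8778]
 [ 235  217   13   18  190]] [[308.78 173.89]
 [241.78 226.79]]
pad w [518.46 266.45  12.37] [-0.17  0.17  0.16 -0.18]
pad W+D [519.72 265.78   7.04] [ 0.5  -0.71  1.25 -0.65 -0.38 -1.28  0.41 -1.55]
pad W+S [519.05 265.48   8.56] [ 1.09  0.83  0.24 -0.7  -0.1  -0.87  0.8  -0.63]
pad all [519.53 265.23   7.21] [ 0.94  0.64  0.69 -0.23 -0.43 -1.32  0.46 -1.49  0.05 -1.12  1.21 -0.63]
```

Request:
drive_tool(motion=[[[0.007,-0.027,0],[0,0,0]],[[0.007,-0.027,0],[0,0,0]],[[0.007,-0.027,0],[0,0,0]],[[0.007,-0.027,0],[0,0,0]],[[0.007,-0.027,0],[0,0,0]],[[0.007,-0.027,0],[0,0,0]],[[0.007,-0.027,0],[0,0,0]],[[0.007,-0.027,0],[0,0,0]],[[0.007,-0.027,0],[0,0,0]],[[0,0,0],[0,0,0]]])

```text
time_s: 2.7
ee_pos: [583.9, 33.2, 213.7]
ee_rot: [180.0, 0.1, 74.7]
force: [0.1, -0.7, -0.0]
gripper_width: 91.1
```

```bash
python3 snap.py wrist w2
```

```text
2.7 [583.86341711  33.15284046 213.73877191] [1.79967642e+02 1.06636037e-01 7.46576231e+01] [  2.18706227  19.20912661  88.33829004  -0.1168676   72.45388028
 -72.4353572 ] [ 0.05622395 -0.66838531 -0.04984096] 91.08374207979521
```

View pics/w2.png

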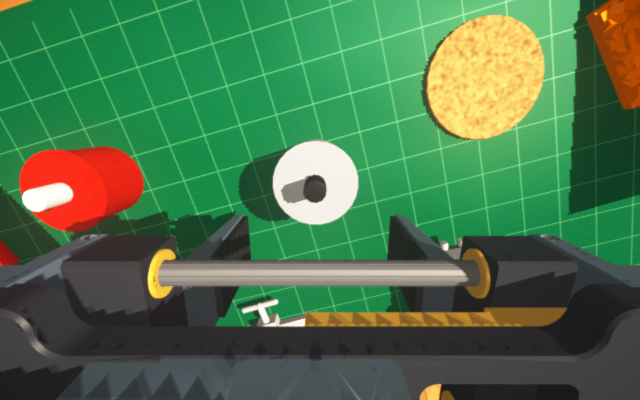

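The lid disc spans columns 273–358, rows 140–224, with the knob at about (315,188). The pad is visible again at columns 426–545, rows 14–139.

```bash
python3 - <<'E'
from workcell import env
from pad import *
np.set_printoptions(precision=2,suppress=True)
im=cv2.imread('pics/w2.png');cv2.imwrite('pics/c3.png',cv2.resize(im[130:235,260:370],None,fx=5,fy=5,interpolation=cv2.INTER_CUBIC))
S=env.camera_params('scene');D=env.camera_params('side');W=L('w2')
c1=lambda a:np.array([290+a[0]/5-.4,290+a[1]/5-.4,225+a[2]/5-.4,225+a[3]/5-.4])
c2=lambda a:np.array([320+a[0]/6-.4,320+a[1]/6-.4,145+a[2]/6-.4,145+a[3]/6-.4])
w=np.array([273,358,140,224.])
s=(S,c1([65,273,74,249]));d=(D,c2([291,535,238,382]))
print('w',*circ([(W,w)],48))
print('W+D',*circ([(W,w),d],48))
print('W+S',*circ([(W,w),s],48))
print('all',*circ([(W,w),s,d],48))
print('pad w2',*circ([(W,np.array([426,545,14,139.]))],72))
E
```

```text
w [576.37  32.22  75.37] [-0.23  0.23  0.22 -0.24]
W+D [576.95  32.1   74.7 ] [-0.08  0.16  0.74  0.03 -0.36 -1.37  0.54 -0.46]
W+S [575.95  31.86  76.97] [-0.87  0.03  0.03 -0.    0.82  0.87  0.4   0.16]
all [576.44  31.66  76.13] [-0.79 -0.15  0.48  0.17  0.73  0.77  0.78  0.55 -0.51 -1.48  0.17 -0.82]
pad w2 [518.91 264.55  10.32] [ 0.39 -0.39 -0.35  0.39]
```

View pics/c3.png

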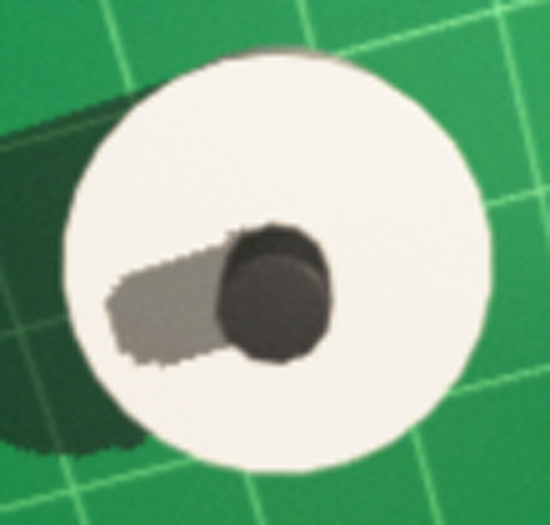

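The crop shows the knob top's circle centred at about (314.4,191.4).

```bash
python3 - <<'E'
from workcell import env
from pad import *
np.set_printoptions(precision=2,suppress=True)
D=env.camera_params('side');S=env.camera_params('scene');W=L('w2')
w=(W,np.array([260+217/5,260+331/5,130+255/5,130+363/5])-.4)
print(*circ([w],12))
k=(W,np.array([314.4,191.4]));d=(D,np.array([389.3,184.6]));s=(S,np.array([323.3,246.6]))
print(*tri([k,d]));print(*tri([k,s]));print(*tri([k,s,d]))
E
```

```text
[580.28  30.15  94.05] [ 0.12 -0.12 -0.13  0.13]
[577.    31.35 108.3 ] [ 0.06  0.26 -0.62  0.12]
[575.21  31.45 114.39] [-0.42  0.07  0.95  0.11]
[575.93  31.02 111.38] [-0.59  0.11  0.75  1.17 -0.93 -0.86]
```

Request:
drive_tool(motion=[[[-0.001,-0.0002,-0.01],[0,0,0]],[[-0.001,-0.0002,-0.01],[0,0,0]],[[-0.001,-0.0002,-0.01],[0,0,0]],[[-0.001,-0.0002,-0.01],[0,0,0]],[[-0.001,-0.0002,-0.01],[0,0,0]],[[-0.001,-0.0002,-0.01],[0,0,0]],[[-0.001,-0.0002,-0.01],[0,0,0]],[[-0.0005,-0.0002,-0.01],[0,0,0]],[[0,0,-0.01],[0,0,0]],[[0,0,0],[0,0,0]]], claw=0.6, force=15)

```text
time_s: 3.58
ee_pos: [574.6, 34.8, 121.5]
ee_rot: [-179.8, 0.1, 74.8]
force: [0.2, 1.3, -0.6]
gripper_width: 55.1
```

```bash
python3 snap.py wrist w3;python3 snap.py side d3; python3 snap.py scene s3; python3 -c "
import cv2,numpy as np
a=cv2.imread('pics/w3.png')[120:320,200:440];b=cv2.imread('pics/d3.png')[120:240,340:440];c=cv2.imread('pics/s3.png')[190:310,270:380]
r=lambda x:cv2.resize(x,(int(x.shape[1]*400/x.shape[0]*.55),400) if 0 else (266,300))
cv2.imwrite('pics/m3.png',np.hstack([r(a),r(b),r(c)]))"
```

```text
3.5833 [574.5893969   34.80108376 121.50386093] [-1.79768308e+02  6.47258225e-02  7.48216972e+01] [ 2.31665997e+00  2.26353076e+01  9.72051840e+01  9.10886779e-03
  6.03999411e+01 -7.25094223e+01] [ 0.17438443  1.34481728 -0.62339835] 55.130343439571945
3.6333 [575.26357908  34.8265118  122.64851541] [-1.79860988e+02  3.54670525e-02  7.48224552e+01] [ 2.31645253e+00  2.25821037e+01  9.71050490e+01  9.15116199e-03
  6.04560919e+01 -7.25104820e+01] [ 0.09554384 -0.21318548 -0.15551457] 54.81979620756051
3.6833 [575.94894903  34.83715191 123.56489557] [-1.79963862e+02  5.34348070e-03  7.48225563e+01] [ 2.31603409e+00  2.25375193e+01  9.70283897e+01  6.62756902e-03
  6.04701642e+01 -7.25097889e+01] [ 0.15534074 -0.96409992  0.27487553] 54.77110651150966
```

View pics/m3.png

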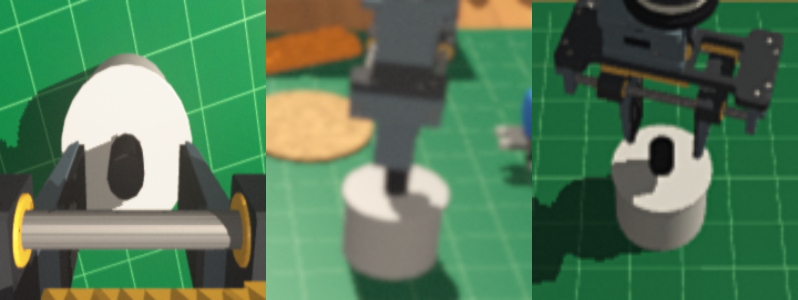

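The settled pose puts the fingers about 3.4 mm too far +y, and the wrist view agrees (knob left of the finger midpoint). I'll correct that and descend.

Request:
drive_tool(motion=[[[0.0001,-0.0017,-0.002],[0,0,0]],[[0.0001,-0.0017,-0.005],[0,0,0]],[[0,0,-0.006],[0,0,0]],[[0,0,-0.006],[0,0,0]],[[0,0,-0.006],[0,0,0]],[[0,0,-0.006],[0,0,0]],[[0,0,-0.005],[0,0,0]],[[0,0,-0.0035],[0,0,0]],[[0,0,-0.0015],[0,0,0]],[[0,0,0],[0,0,0]]])

```text
time_s: 4.57
ee_pos: [576.0, 31.5, 82.5]
ee_rot: [-180.0, 0.0, 74.8]
force: [-0.5, 0.1, 0.2]
gripper_width: 55.0
```

```bash
python3 snap.py wrist w4;python3 snap.py side d4; python3 snap.py scene s4; python3 -c "
import cv2,numpy as np
a=cv2.imread('pics/w4.png')[120:320,200:440];b=cv2.imread('pics/d4.png')[150:240,350:430];c=cv2.imread('pics/s4.png')[210:300,280:360]
r=lambda x:cv2.resize(x,(266,300))
cv2.imwrite('pics/m4.png',np.hstack([r(a),r(b),r(c)]))"
```

```text
4.5667 [575.97286849  31.49578447  82.50167466] [-1.79955507e+02  9.09114285e-03  7.48326396e+01] [ 1.98504352e+00  2.48976367e+01  9.99468875e+01  5.40084577e-03
  5.52006715e+01 -7.28506765e+01] [-0.47957877  0.09834836  0.22017314] 54.98442127106042
4.6167 [576.19936347  31.50717368  82.85680244] [-1.79990651e+02 -3.39576507e-03  7.48308575e+01] [ 1.98448306e+00  2.48763862e+01  9.99222128e+01  7.30843579e-03
  5.52093326e+01 -7.28505452e+01] [-0.46742193  0.42301682 -0.09232005] 54.47765423853162
4.6667 [576.38761719  31.50121042  83.11007845] [ 1.79979521e+02 -1.23683652e-02  7.48299916e+01] [ 1.98337439e+00  2.48611962e+01  9.99047016e+01  7.03578497e-03
  5.52108861e+01 -7.28506281e+01] [-0.03822336  0.11775114  0.02987157] 54.26678241602276
```

View pics/m4.png

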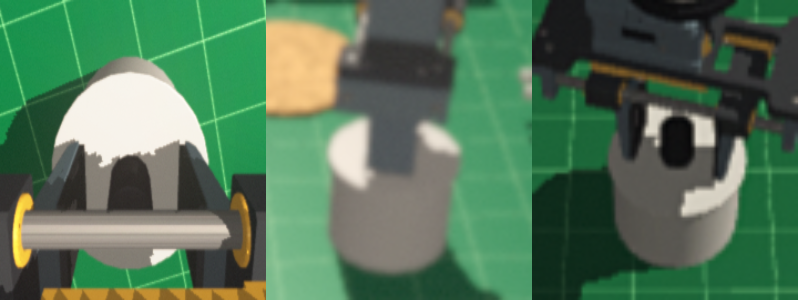

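The knob sits centred between the fingers, with the tips a few mm above the disc and no contact force. I'll close the gripper now.

Request:
drive_tool(motion=[[[0,0,-0.001],[0,0,0]],[[0,0,0],[0,0,0]],[[0,0,0],[0,0,0]],[[0,0,0],[0,0,0]],[[0,0,0],[0,0,0]],[[0,0,0],[0,0,0]],[[0,0,0],[0,0,0]],[[0,0,0],[0,0,0]],[[0,0,0],[0,0,0]],[[0,0,0],[0,0,0]]], claw=0, force=15)

```text
time_s: 5.55
ee_pos: [576.2, 31.4, 82.0]
ee_rot: [180.0, 0.0, 74.8]
force: [-0.7, 0.0, 1.1]
gripper_width: 23.4
```

It's gripped at 23.4 mm. Lifting now.

Request:
drive_tool(motion=[[[0,0,0.002],[0,0,0]],[[0,0,0.004],[0,0,0]],[[0,0,0.006],[0,0,0]],[[0,0,0.008],[0,0,0]],[[0,0,0.01],[0,0,0]],[[0,0,0.01],[0,0,0]],[[0,0,0.01],[0,0,0]],[[0,0,0.006],[0,0,0]],[[0,0,0.004],[0,0,0]],[[0,0,0],[0,0,0]]])

```text
time_s: 6.38
ee_pos: [576.8, 31.5, 143.3]
ee_rot: [179.9, -0.0, 74.8]
force: [0.1, 0.1, -1.4]
gripper_width: 23.8
```

```bash
python3 snap.py wrist w5;python3 snap.py side d5; python3 snap.py scene s5; python3 -c "
import cv2,numpy as np
a=cv2.imread('pics/w5.png')[120:320,200:440];b=cv2.imread('pics/d5.png')[120:240,330:450];c=cv2.imread('pics/s5.png')[190:310,270:390]
r=lambda x:cv2.resize(x,(266,300))
cv2.imwrite('pics/m5.png',np.hstack([r(a),r(b),r(c)]))"
```

```text
6.3833 [576.78008376  31.48924864 143.25007199] [ 1.79878640e+02 -4.14563187e-02  7.48299322e+01] [ 1.98197756e+00  2.14925022e+01  9.55506032e+01  4.29650040e-03
  6.28287061e+01 -7.28498685e+01] [ 0.12043117  0.05135268 -1.37904071] 23.75142561402811
6.4333 [576.32879165  31.48621596 142.4439256 ] [ 1.79955671e+02 -1.80043894e-02  7.48298691e+01] [ 1.98304758e+00  2.15343965e+01  9.56117090e+01  4.64279644e-03
  6.28062270e+01 -7.28489346e+01] [-0.10833115 -0.30266649 -1.36510414] 23.59277552925891
6.4833 [575.98543796  31.46209656 141.88205152] [-1.79982453e+02  2.49969105e-04  7.48285312e+01] [ 1.98136383e+00  2.15653013e+01  9.56516632e+01  5.54982433e-03
  6.27998758e+01 -7.28497049e+01] [-0.55388517 -0.56926733 -1.37263459] 24.17120269563176
```

View pics/m5.png

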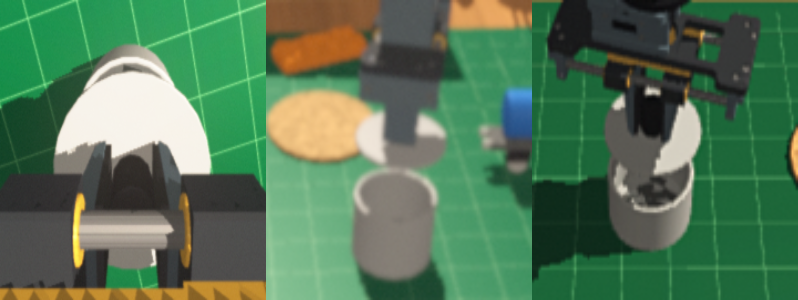

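The lid is up and level, with a load of about 1.4 N. Carrying it to the pad: dx −56.7, dy +234.1 mm.

Request:
drive_tool(motion=[[[-0.001,0.004,0],[0,0,0]],[[-0.002,0.008,0],[0,0,0]],[[-0.003,0.012,0],[0,0,0]],[[-0.0034,0.014,0],[0,0,0]],[[-0.0034,0.014,0],[0,0,0]],[[-0.0034,0.014,0],[0,0,0]],[[-0.0034,0.014,0],[0,0,0]],[[-0.0034,0.014,0],[0,0,0]],[[-0.0034,0.014,0],[0,0,0]],[[-0.0034,0.014,0],[0,0,0]]])

```text
time_s: 7.37
ee_pos: [545.5, 155.6, 141.9]
ee_rot: [-180.0, -0.0, 74.9]
force: [0.2, 0.1, -1.5]
gripper_width: 23.6
```

Request:
drive_tool(motion=[[[-0.0034,0.014,0],[0,0,0]],[[-0.0034,0.014,0],[0,0,0]],[[-0.0034,0.014,0],[0,0,0]],[[-0.0034,0.014,0],[0,0,0]],[[-0.0034,0.014,0],[0,0,0]],[[-0.0034,0.014,0],[0,0,0]],[[-0.0029,0.012,0],[0,0,0]],[[-0.0021,0.009,0],[0,0,0]],[[-0.0011,0.005,0],[0,0,0]],[[-0.0004,0.002,0],[0,0,0]]])

```text
time_s: 8.2
ee_pos: [519.3, 266.4, 141.9]
ee_rot: [180.0, -0.0, 74.9]
force: [0.5, -0.1, -0.2]
gripper_width: 23.7
```

Request:
drive_tool(motion=[[[0,0,-0.002],[0,0,0]],[[0,0,-0.005],[0,0,0]],[[0,0,-0.008],[0,0,0]],[[0,0,-0.01],[0,0,0]],[[0,0,-0.01],[0,0,0]],[[0,0,-0.01],[0,0,0]],[[0,0,-0.01],[0,0,0]],[[0,0,-0.01],[0,0,0]],[[0,0,-0.008],[0,0,0]],[[0,0,-0.004],[0,0,0]]])

```text
time_s: 9.03
ee_pos: [518.8, 265.1, 63.3]
ee_rot: [-179.9, 0.1, 74.8]
force: [0.8, 0.5, -1.7]
gripper_width: 23.6
```

```bash
python3 snap.py wrist w6;python3 snap.py side d6; python3 snap.py scene s6; python3 -c "
import cv2,numpy as np
a=cv2.imread('pics/w6.png')[100:325,180:450];b=cv2.imread('pics/d6.png')[120:220,300:420];c=cv2.imread('pics/s6.png')[200:300,360:480]
r=lambda x:cv2.resize(x,(266,222))
r=lambda x:cv2.resize(x,(396,300) )
cv2.imwrite('pics/m6.png',np.vstack([np.hstack([r(a),r(b)]),np.hstack([r(c),0*r(c)])]))"
```

```text
9.0333 [518.80716403 265.1241869   63.27910171] [-1.79899108e+02  8.31570624e-02  7.48272735e+01] [ 2.59351227e+01  2.65961145e+01  1.00305853e+02  4.59147337e-03
  5.32287263e+01 -4.88948303e+01] [ 0.76190959  0.52312334 -1.70938822] 23.57464062475819
9.0833 [518.66835783 265.0733607   63.11917522] [-1.79880070e+02  1.00320452e-01  7.48305125e+01] [ 2.59368402e+01  2.66067253e+01  1.00315265e+02  4.06751405e-03
  5.32343325e+01 -4.88960064e+01] [-0.45071384 -0.58343485 -2.04800324] 23.589797279635523
9.1333 [518.97834046 265.26441218  63.95834296] [-1.79918510e+02  6.37629521e-02  7.48284574e+01] [ 2.59390884e+01  2.65565271e+01  1.00256111e+02  6.90976890e-03
  5.32906856e+01 -4.88934590e+01] [-0.26684894  0.62346841 -1.4554471 ] 23.432086175705532
```

View pics/m6.png

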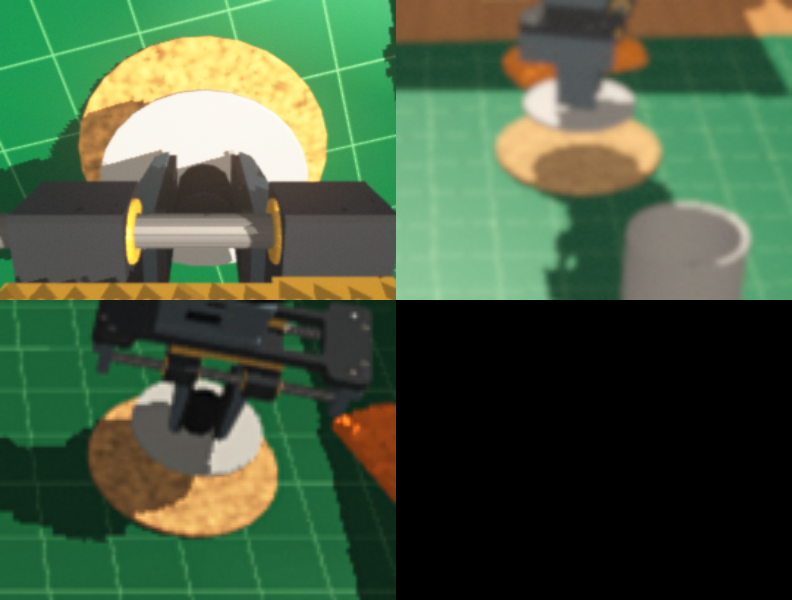

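The lid is over the pad and level. Contact should come at TCP z ≈ 26, so I'll go down to about 30 first.

Request:
drive_tool(motion=[[[0.0003,0.0003,-0.003],[0,0,0]],[[0,0,-0.005],[0,0,0]],[[0,0,-0.006],[0,0,0]],[[0,0,-0.006],[0,0,0]],[[0,0,-0.005],[0,0,0]],[[0,0,-0.004],[0,0,0]],[[0,0,-0.003],[0,0,0]],[[0,0,-0.002],[0,0,0]],[[0,0,0],[0,0,0]],[[0,0,0],[0,0,0]]])

```text
time_s: 10.02
ee_pos: [519.9, 265.8, 31.0]
ee_rot: [180.0, -0.0, 74.8]
force: [0.5, -0.5, -1.0]
gripper_width: 23.6
```

Request:
drive_tool(motion=[[[0,0,-0.0005],[0,0,0]],[[0,0,-0.0005],[0,0,0]],[[0,0,-0.0005],[0,0,0]],[[0,0,-0.0005],[0,0,0]],[[0,0,0],[0,0,0]],[[0,0,0],[0,0,0]],[[0,0,0],[0,0,0]],[[0,0,0],[0,0,0]],[[0,0,0],[0,0,0]],[[0,0,0],[0,0,0]]])

```text
time_s: 10.85
ee_pos: [519.8, 265.8, 29.0]
ee_rot: [-180.0, -0.0, 74.8]
force: [-0.2, -0.3, -1.7]
gripper_width: 23.8
```

Request:
drive_tool(motion=[[[0,0,-0.0005],[0,0,0]],[[0,0,-0.0005],[0,0,0]],[[0,0,-0.0005],[0,0,0]],[[0,0,-0.0005],[0,0,0]],[[0,0,0],[0,0,0]],[[0,0,0],[0,0,0]],[[0,0,0],[0,0,0]],[[0,0,0],[0,0,0]],[[0,0,0],[0,0,0]],[[0,0,0],[0,0,0]]])

```text
time_s: 11.68
ee_pos: [519.8, 265.8, 27.0]
ee_rot: [180.0, -0.0, 74.8]
force: [-0.3, -0.1, -1.2]
gripper_width: 23.5
```

Request:
drive_tool(motion=[[[0,0,-0.0005],[0,0,0]],[[0,0,-0.0005],[0,0,0]],[[0,0,0],[0,0,0]],[[0,0,0],[0,0,0]],[[0,0,0],[0,0,0]],[[0,0,0],[0,0,0]],[[0,0,0],[0,0,0]],[[0,0,0],[0,0,0]],[[0,0,0],[0,0,0]],[[0,0,0],[0,0,0]]])

```text
time_s: 12.52
ee_pos: [519.8, 265.8, 26.1]
ee_rot: [180.0, -0.0, 74.8]
force: [-0.1, -0.5, 1.7]
gripper_width: 23.4
```

Contact is confirmed: Fz went from about −1.4 N to +1.7 N at z 26.1. Releasing.

Request:
drive_tool(motion=[[[0,0,0],[0,0,0]],[[0,0,0],[0,0,0]],[[0,0,0],[0,0,0]],[[0,0,0],[0,0,0]],[[0,0,0],[0,0,0]],[[0,0,0],[0,0,0]],[[0,0,0],[0,0,0]],[[0,0,0],[0,0,0]],[[0,0,0],[0,0,0]],[[0,0,0],[0,0,0]]], claw=0.65)

```text
time_s: 13.35
ee_pos: [519.8, 265.8, 26.0]
ee_rot: [-180.0, -0.0, 74.8]
force: [0.3, 0.3, 0.1]
gripper_width: 59.5
```

Request:
drive_tool(motion=[[[0,0,0.004],[0,0,0]],[[0,0,0.01],[0,0,0]],[[0,0,0.018],[0,0,0]],[[0,0,0.02],[0,0,0]],[[0,0,0.02],[0,0,0]],[[0,0,0.02],[0,0,0]],[[0,0,0.02],[0,0,0]],[[0,0,0.02],[0,0,0]],[[0,0,0.02],[0,0,0]],[[0,0,0.02],[0,0,0]]])

```text
time_s: 14.18
ee_pos: [519.7, 265.7, 200.1]
ee_rot: [179.9, -0.1, 74.8]
force: [0.2, 0.6, -0.0]
gripper_width: 59.3
```

Request:
drive_tool(motion=[[[0,0,0.01],[0,0,0]],[[0,0,0],[0,0,0]],[[0,0,0],[0,0,0]],[[0,0,0],[0,0,0]],[[0,0,0],[0,0,0]],[[0,0,0],[0,0,0]],[[0,0,0],[0,0,0]],[[0,0,0],[0,0,0]],[[0,0,0],[0,0,0]],[[0,0,0],[0,0,0]]])

```text
time_s: 15.02
ee_pos: [519.8, 265.8, 207.8]
ee_rot: [-180.0, 0.0, 74.8]
force: [-0.5, -0.1, -0.1]
gripper_width: 59.6
```

```bash
python3 snap.py wrist w7;python3 snap.py side d7; python3 snap.py scene s7; python3 -c "
import cv2,numpy as np
a=cv2.imread('pics/w7.png')[90:315,180:450];b=cv2.imread('pics/d7.png')[140:240,310:430];c=cv2.imread('pics/s7.png')
r=lambda x:cv2.resize(x,(396,300) )
cv2.imwrite('pics/m7.png',np.vstack([np.hstack([r(a),r(b)]),np.hstack([r(c[200:300,360:480]),r(c[160:310,160:360])])]))"
```

```text
15.0167 [519.75505564 265.75622418 207.80508627] [-1.79987654e+02  7.51542572e-03  7.48273044e+01] [ 2.59509245e+01  1.93302002e+01  8.90304719e+01  2.59037140e-03
  7.16535711e+01 -4.88771948e+01] [-0.49346869 -0.08412508 -0.10072981] 59.63951485269041
15.0667 [519.78051896 265.76514855 207.87480626] [-1.79992265e+02  7.25712337e-04  7.48275258e+01] [ 2.59494213e+01  1.93258888e+01  8.90266600e+01  4.78340713e-03
  7.16537554e+01 -4.88796103e+01] [ 0.20643614 -0.31023752  0.55562934] 59.124387729587966
15.1167 [519.78577329 265.78978174 207.93854332] [-1.79997074e+02 -4.17995536e-03  7.48301274e+01] [ 2.59510634e+01  1.93214089e+01  8.90239862e+01  5.34472592e-03
  7.16540602e+01 -4.88807463e+01] [0.10341217 0.26082705 0.43724518] 59.277428609465645
```

View pics/m7.png

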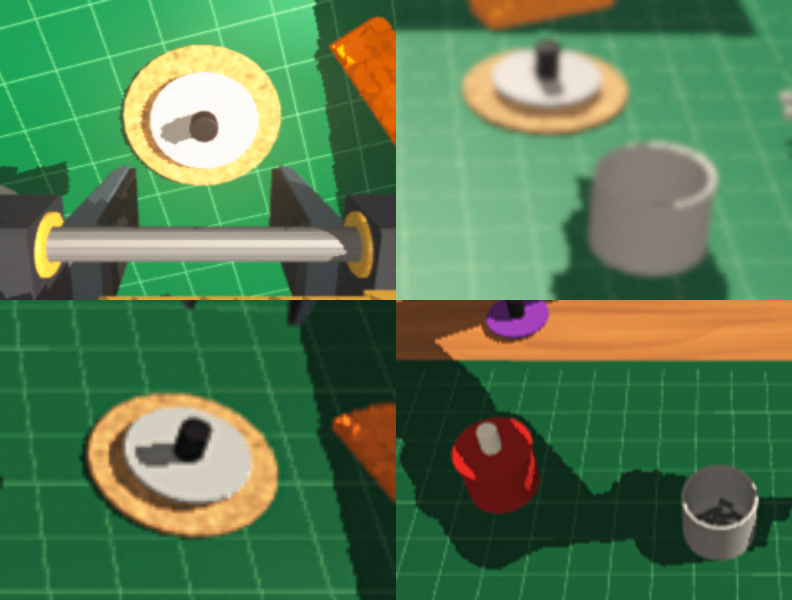

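The lid stands knob-up within the pad in all three views, and the canister is upright with the red one still closed. One numeric check, then I hand in.

```bash
python3 - <<'E'
from workcell import env
from pad import *
np.set_printoptions(precision=1,suppress=True)
W=L('w7')
f=lambda a:np.array([180+a[0]*270/396,180+a[1]*270/396,90+a[2]*.75,90+a[3]*.75])-.2
def fix(b,R,z):
    t=np.linspace(0,6.2832,181)
    def r(X):
        q=proj(W,np.c_[X[0]+R*np.cos(t),X[1]+R*np.sin(t),0*t+z]);return np.r_[q.min(0)[0]-b[0],q.max(0)[0]-b[1],q.min(0)[1]-b[2],q.max(0)[1]-b[3]]
    s=least_squares(r,[500,260.]);return s.x,s.fun
l=fix(f([150,259,70,168]),48,20.5);p=fix(f([123,281,44,185]),72,7.5);print(l,p,np.hypot(*(l[0]-p[0])))
a=cv2.imread('pics/scene0.png').astype(int);b=cv2.imread('pics/s7.png').astype(int)
def bb(i):
    m=(i[...,2]>90)&(i[...,1]<50)&(i[...,0]<60);m[:,:180]=0;m[:215]=0;m[280:]=0;m[:,240:]=0
    y,x=np.where(m);return x.min(),x.max(),y.min(),y.max()
print(bb(a),bb(b))
s=env.state();print(s['time_s'],s['force'],abs(s['qvel']).max())
env.job_done()
E
```

```text
(array([519.6, 267.6]), array([ 0.2, -0.2,  0.4, -0.5])) (array([519.1, 265.4]), array([ 0.2, -0.2,  0.1, -0.1])) 2.2389411618928117
(np.int64(188), np.int64(231), np.int64(219), np.int64(265)) (np.int64(188), np.int64(229), np.int64(219), np.int64(265))
15.1667 [ 0.  -0.4  0.4] 0.10259925402299254
the job is handed in; nothing more can be done
```

I lifted the aluminium lid off by its black knob and set it down knob-up on the cork pad. I then let go, raised the gripper clear and handed the job in at about 15 s.

- **Lid:** the wrist camera puts its centre about 2 mm from the pad's centre, against the 25 mm allowed. It looks level in all three views. Touchdown showed about 3 N of force change, and the tool force read near zero after release.
- **Canisters:** the aluminium canister looks upright and in its place. I judged that by eye and did not measure its shift. The red canister's outline in the scene camera matches the start to within 2 px on one edge, probably from the arm's shadow.
- **Measurements that disagreed:** the camera pairs differed by 2–4 mm in position, and by up to 6 mm for the knob's height. The wrist camera alone put the knob top at 94 mm and the pad top at 12 mm, against about 111 and 7.5 mm with the cameras combined. I used the combined values.

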